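Run a puppet blank under the eyelet punch

TASK

Slide the carrier plate, fish puppet and all, between the guide rails and under the low bridge of the punch until it is home against the sprung stop on the far side, and hold it pressed on the stop for a moment, firmly but gently, with about 10 N beyond its drag on the table (the stop must never get 20 N), without jamming it in the rails. Then let go of it, press the punch's round black knob fully down and release it, leaving the carrier resting against the stop. Leave the tin, the marker and the plywood offcut where they are.

Things in the scene. Friction and masses are not known exactly. Their poses are not given: they have to be found in the camera images.
- press: Grey low bench punch fixed to the table. Origin on the table under the middle of its bridge; +y is the way the carrier goes through, z up. The bridge is 190 mm wide (x), 60 mm deep (y), its underside 18 mm and top 58 mm above the table; the black knob stands on its middle. There is no bed: the carrier slides on the table.
- punch_top (a point): Centre of the top face of the round black punch knob (36 mm across) on the bridge, about 0.1 m above the table.
- punch (a joint): Knob travel in m: 0 up, 0.008 fully down; a spring brings it back; fully down takes 6 N.
- carrier: Loose aluminium plate with a clear fish-shaped puppet blank on it, 90 mm wide (x), 250 mm long (y), 12 mm thick (14 mm with the blank), 0.5 to 0.9 kg; it drags on the table with some 2 to 7 N. Origin at the centre of its underside; +y points to its nose (the fish's head), the end that goes in first.
- carrier_fin (a point): Middle of the top edge of the wooden fin that stands upright across the carrier's tail, 100 mm behind the carrier's origin: 44 mm wide (x), 16 mm thick (y), from 12 to 50 mm above the table. The fin stays outside, before the bridge, when the carrier is home.
- carrier_nose (a point): Middle of the carrier's nose end face (125 mm ahead of the carrier's origin), 6 mm above the table.
- stop: End stop beyond the bridge, fixed, axes as the press's. Origin 105 mm beyond the press's origin (+y), 22 mm before its dark 50 x 100 mm foot. A block clamped on it anywhere in a 30 mm range (not reported) carries a sprung plunger with a flat steel face, 34 mm wide, for the carrier's nose; see stop_foot.
- press_mouth (a point): Middle of the mouth of the two steel guide rails, on the table, 60 mm before the press's origin (-y). The rails, 14 mm high, run from here 115 mm on in +y, 93 mm apart inside (1.5 mm play each side of the carrier); before the mouth, flared lead-ins 50 mm long open to about 125 mm.
- stop_foot (a point): Point at the stop's origin. The free plunger face lies 75 to 105 mm beyond the press's origin, that is 30 mm before to 0 mm before this point. The plunger yields 1 mm per 4 N, up to 5 mm, then is hard; when let go it pushes the carrier back 1 to 3 mm until the table's drag holds it.
- tin: Closed tin can, 68 mm across, 75 mm high; origin at the centre of its underside. Bystander.
- marker: Marker bottle standing upright, 28 mm across, 120 mm high; origin at the centre of its underside. Bystander.
- offcut: Plywood offcut 50 by 110 by 20 mm lying flat; origin at the centre of its underside. Bystander.
Things that resemble listed ones, but are neither listed nor needed, are in the scene too. Of the things shaped like the press, the grey one is meant. Of the things that look like the stop, take the one that is farthest to the robot's left at the start.

How it is judged:
By the outcome, as a careful person would: the job done as asked, in the order asked, and still so for the second after the job is handed in, with the robot touching nothing.
It also fails if it takes over 72 s, if anything falls off the work surface, if the arm or the gripper's body presses on something with over 40 N, if the wrist force passes 120 N, or if a joint passes its speed limit or range.

ROBOT

A 6-joint arm with a two-finger parallel gripper is mounted at the origin on the work surface. World frame = base frame: x ahead of the robot, y to its left, z up, the work surface at z = 0. Lengths are in m, angles in rad, forces in N, time in s.
With the tool pointing down it reaches from about 0.375 to 0.9 m from the base axis. Payload 3.1 kg.
Tool frame: the origin (TCP) lies between the finger pads; the fingertips stand 17 mm ahead of it and the grasp point (between the pads) lies 2 mm behind it (robot.nose_length is the distance from the TCP to the fingertips, in m); z points along the fingers, y is the line along which they close (so a half turn about z gives the same grasp; the last joint's range is limited). The gripper opens to 87 mm and grips with 3 to 60 N. Pads are 19 mm wide; open, the fingers measure 117 mm over their backs; the gripper's body (75 mm by 190 mm) begins 51 mm behind the grasp point.
Start: joints at [-1.319, 0.527, 1.433, -0, 1.181, -0.178], TCP at [0.26, -0.568, 0.24] pointing down, gripper open.
Joint ranges: [-3.08, 3.08], [-0.75, 2.2], [0.22, 2.44], [-1.43, 4.57], [0, 2.65], [-2.85, 2.85]. Speed limits (rad/s): [2.79, 2.79, 3.14, 3.14, 3.14, 3.14].

INTERFACE

Orientations are given as a unit quaternion [x, y, z, w].
In Python, from rig import robot, cams gives the robot as it stands.
- The arm moves only by the shell command python3 -m pendant 'ROWS' [FORCE]. ROWS is JSON, a list of rows, each an object with "jaw": the opening, from 0 (shut) to 1 (fully open); "linear": the shift along the tool's x, y, z in cm, a list of three; "twist": the turn about the tool's z in degrees. A call has 1 to 12 rows; each row shifts and turns the commanded pose from where the row before left it, along the tool's axes as they then stand; what a row does not reach is not made up. A row lasts 1/12 s, in which the tool goes at most 41.7 mm and 7.16 degrees, less where a joint would pass 70% of its speed; a pose out of reach is approached as far as the arm can. A call is refused whole if a number of a shift passes 4.17 or a number of a turn 7.16, either way. A call with a gripper value outside its range is refused whole. The fingers move at their own pace and stop on an object; FORCE is the grip in N (left out, the last holds). Time passes only in rows, so rows that do not move let the fingers close. It gives the time, the measured TCP pose, the force, the opening and the grip force at its end, in the units of the state.
- robot.get_obs(): the state, without advancing time (a new reading comes with each control period).
- cams.camera(name): name is "scene" or "side" or "wrist"; returns a dict with "color" (400x640x3 uint8, blue, green, red), "depth" (400x640 float32, m along the optical axis (not along the pixel's ray), 0 where there is no reading), "fov_y" (degrees; the focal length in pixels is half the picture's height over the tangent of half this angle, whatever the lens; pixels are square), "cx", "cy" (the principal point, pixels), "view" (4x4, takes a point from world to camera coordinates). Camera axes: x right, y down, z forward; pixel columns grow to the right and rows downward; lengths in m; the calibration is good to about 2 mm. A picture is of the moment at which its call begins.
- robot.hand_in(): hands the job in; it is judged then, once.
The state is a dict: "time": time; "q": joint angles; "joint_velocities": joint speeds; "joint_torque": joint torques, N m; "position": TCP position; "tool_rot": TCP orientation; "ft_force": force on the tool from outside, world axes, zero at the start; "moment": the same for the moment, N m; "grip_width": finger opening in m; "grip_force": force on a finger pad.
Only numpy, scipy, OpenCV 4.12 (cv2) and the standard library are available. Lean on these libraries where they do the work, as an engineer would, in place of code of your own. Each camera call takes 0.05 s, during which the arm holds its last target. There are 200 camera calls.

## Working session

There is one attempt and no reset: what is moved stays moved. The work goes in short steps, Python scripts to look and compute and a shell command to move; the robot and the scene stay as the last step left them, time stands still between calls to the robot, and variables do not carry over. Pictures are saved under pics/ and viewed, at most 10 in all, crops included, and the job is handed in when it is done.

```bash
mkdir -p pics; ls; cat > h.py <<'E'
import numpy as np,cv2
from rig import robot,cams
def cam(n):
    c=cams.camera(n);h=c["color"].shape[0]
    c["f"]=h/2/np.tan(np.radians(c["fov_y"])/2);c["inv"]=np.linalg.inv(c["view"]);return c
def ray(c,u,v,z):
    d=c["inv"][:3,:3]@np.array([(u-c["cx"])/c["f"],(v-c["cy"])/c["f"],1]);o=c["inv"][:3,3]
    return o+d*(z-o[2])/d[2]
def world(c):
    v,u=np.mgrid[:c["depth"].shape[0],:c["depth"].shape[1]];D=c["depth"]
    p=np.stack([(u-c["cx"])/c["f"]*D,(v-c["cy"])/c["f"]*D,D],-1)
    return p@c["inv"][:3,:3].T+c["inv"][:3,3]
def proj(c,p):
    q=c["view"][:3,:3]@np.array(p)+c["view"][:3,3];return q[:2]/q[2]*c["f"]+[c["cx"],c["cy"]]
E
python3 - <<'E'
from h import *
for n in("scene","side"):
    c=cam(n);cv2.imwrite(f"pics/{n}0.png",c["color"]);print(n,c["inv"][:3,3],c["f"],c["cx"],c["cy"]);np.save(f"{n}0.npy",c,allow_pickle=True)
o=robot.get_obs();print(o)
E
```

```text
pics
scene [1.09035757 0.25822392 1.0131077 ] 425.7462754228241 313.25328797994655 199.91755447993955
side [0.29808024 0.68647137 0.67411533] 435.67324304206363 330.1534867866505 200.44891829777782
{'time': 0.1, 'q': array([-1.31948670e+00,  5.28363751e-01,  1.43377007e+00,  3.36354169e-06,
        1.18140902e+00, -1.78531194e-01]), 'joint_velocities': array([ 0.00034194, -0.00174347, -0.0027432 ,  0.00141976, -0.00086904,
        0.00048622]), 'joint_torque': array([ 7.14784528e-04, -4.40984809e+01, -1.77151072e+01,  6.34855963e-02,
        5.33721037e-02, -4.68490680e-05]), 'position': array([ 0.26030536, -0.56752377,  0.23867657]), 'tool_rot': array([ 9.76993044e-01,  2.13268942e-01, -3.39207379e-05, -9.74501977e-04]), 'ft_force': array([-0.33939846,  0.05192612, -0.02166472]), 'moment': array([-0.01539051, -0.06652912,  0.0036152 ]), 'grip_force': 0.0, 'grip_width': 0.0873976171704943}
```

View pics/scene0.png

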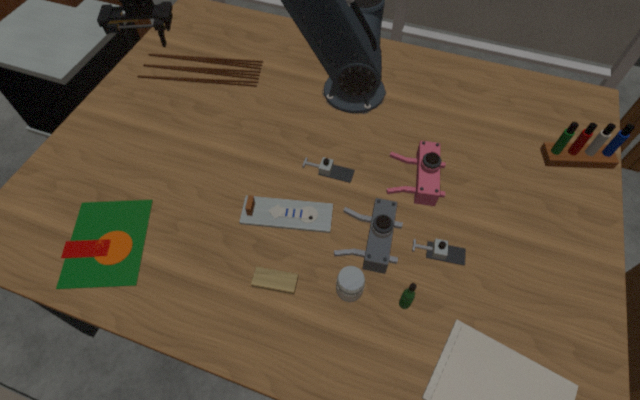

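View pics/side0.png

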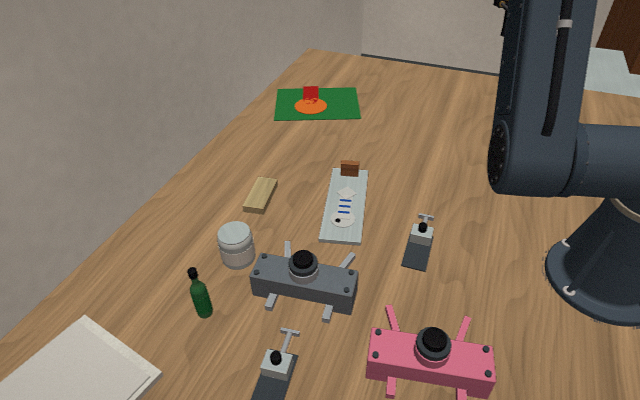

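The scene view shows these things:
- **Press:** the grey one is at scene (381,235). The pink one at (428,172) is a decoy.
- **Stop:** the two candidates are (440,250) and (328,168). +y is to the right in the scene view, so the one at (440,250), behind the grey press, is farthest left.
- **Carrier:** (287,213), with its fin at (250,204). The red piece on the green mat at (87,248) and the sticks are not it.
- **Bystanders:** tin (350,283), marker (408,296), offcut (275,280).

Next I'll measure these and check the choice in one crop.

```bash
python3 - <<'E'
from h import *
c=cam("scene");P=world(c);I=c["color"];hsv=cv2.cvtColor(I,cv2.COLOR_BGR2HSV)
def rect(m,z,name):
    m=cv2.morphologyEx(m.astype(np.uint8),cv2.MORPH_OPEN,np.ones((3,3)))
    k=max(cv2.findContours(m,0,2)[0],key=cv2.contourArea)
    w=np.array([ray(c,u,v,z)[:2] for u,v in k[:,0]],np.float32)*1000
    r=cv2.minAreaRect(w);print(name,r,cv2.contourArea(k));return k
def win(u0,u1,v0,v1):
    m=np.zeros(I.shape[:2],bool);m[v0:v1,u0:u1]=1;return m
print("depth noise",[P[y,x] for y,x in[(213,270),(250,300),(250,380)]])
S=hsv[...,1]
k1=rect(win(235,337,190,237)&(S<70),.012,"carrier")
fin=win(240,262,190,216)&(S>90)&(P[...,2]>.03)&(P[...,2]<.07);print("fin",np.median(P[fin],0),fin.sum())
k2=rect(win(355,400,190,275)&(P[...,2]>.048)&(P[...,2]<.068),.058,"press")
kn=win(365,400,208,240)&(P[...,2]>.09);print("knob",P[kn].mean(0),kn.sum())
k3=rect(win(400,475,235,270)&(hsv[...,2]<95)&(S<90),.006,"foot")
st=win(405,440,235,262)&(P[...,2]>.006)&(S<70);print("stop",st.sum(),P[st][:,1].min())
J=I.copy();cv2.drawContours(J,[k1,k2,k3],-1,(0,0,255),1)
J[fin]=(255,0,255);J[kn]=(0,255,0)
cv2.imwrite("pics/crop1.png",cv2.resize(J[150:310,225:485],None,fx=3,fy=3))
c2=cam("wrist");print("wrist",c2["inv"][:3,3],c2["inv"][:3,2])
E
```

```text
depth noise [array([ 0.55280377, -0.07357311,  0.0097326 ]), array([0.62675296, 0.0440301 , 0.00166113]), array([0.58520028, 0.24324421, 0.06016939])]
carrier ((538.5652465820312, -31.143722534179688), (95.11166381835938, 251.52633666992188), 13.688851356506348) 2389.5
fin [ 0.56423374 -0.12479623  0.04974802] 113
press ((576.7581787109375, 236.84768676757812), (93.74100494384766, 59.767765045166016), 6.969244956970215) 675.0
knob [0.53322678 0.23110872 0.1059998 ] 237
foot ((505.0225524902344, 404.9427185058594), (50.37000274658203, 100.66075897216797), 7.288816452026367) 449.5
stop 230 0.31750056445113956
wrist [ 0.33122064 -0.53497902  0.38416447] [-0.2583482  -0.11772364 -0.9588521 ]
```

View pics/crop1.png

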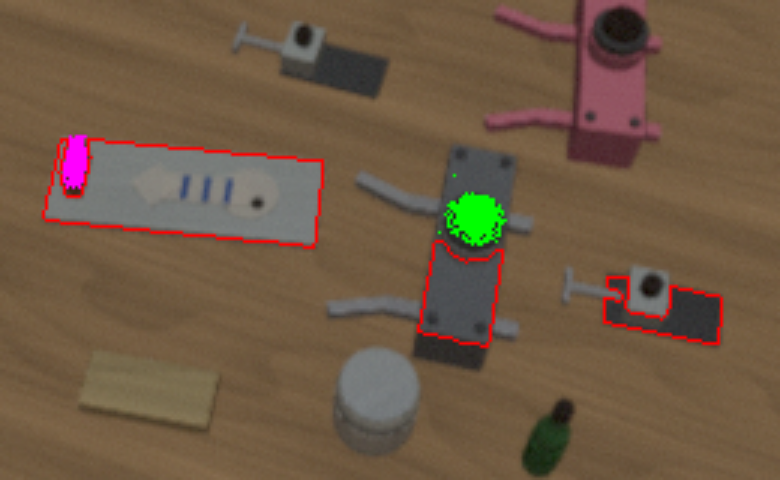

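The crop shows four things:
- The carrier is outlined, with its fin at the left end, crop (75,165).
- The grey press's knob is at crop (475,220).
- The chosen stop is directly beyond the press, with its T-shaped face at crop (570,285).
- The tin and marker are clear of the carrier's path.

Now I'll move above the fin.

```bash
R='{"jaw":1,"linear":[3.4,-2.0,0],"twist":0}'
python3 -m pendant '[{"jaw":1,"linear":[3.4,-2.0,0],"twist":0},{"jaw":1,"linear":[3.4,-2.0,0],"twist":0},{"jaw":1,"linear":[3.4,-2.0,0],"twist":0},{"jaw":1,"linear":[3.4,-2.0,0],"twist":0},{"jaw":1,"linear":[3.4,-2.0,0],"twist":0},{"jaw":1,"linear":[3.4,-2.0,0],"twist":0},{"jaw":1,"linear":[3.4,-2.0,0],"twist":0},{"jaw":1,"linear":[3.4,-2.0,0],"twist":0},{"jaw":1,"linear":[3.4,-2.0,0],"twist":0},{"jaw":1,"linear":[3.4,-2.0,0],"twist":0},{"jaw":1,"linear":[3.4,-2.0,0],"twist":0},{"jaw":1,"linear":[3.4,-2.0,0],"twist":0}]' 30
python3 -m pendant '[{"jaw":1,"linear":[0,0,0],"twist":-7},{"jaw":1,"linear":[0,0,0],"twist":-7},{"jaw":1,"linear":[0,0,0],"twist":-7},{"jaw":1,"linear":[0,0,0],"twist":-7},{"jaw":1,"linear":[0,0,0],"twist":-7},{"jaw":1,"linear":[0,0,0],"twist":-7},{"jaw":1,"linear":[0,0,0],"twist":-7},{"jaw":1,"linear":[0,0,0],"twist":-7},{"jaw":1,"linear":[0,0,0],"twist":-7},{"jaw":1,"linear":[0,0,0],"twist":-7},{"jaw":1,"linear":[0,0,0],"twist":-7},{"jaw":1,"linear":[0,0,0],"twist":-2}]'
cat >> h.py <<'E'
def st():
    o=robot.get_obs();q=o["tool_rot"];a=np.degrees(2*np.arctan2(q[1],q[0]))
    print("t %.2f"%o["time"],"p",np.round(o["position"]*1000,1),"yaw %.2f"%a,"F",np.round(o["ft_force"],1),"M",np.round(o["moment"],2),"w %.4f g %.1f"%(o["grip_width"],o["grip_force"]));return o["position"],a
def totool(d,a):
    "world xy shift (mm) to tool cm"
    a=np.radians(a);return (d[0]*np.cos(a)+d[1]*np.sin(a))/10,(d[0]*np.sin(a)-d[1]*np.cos(a))/10
E
python3 - <<'E'
from h import *
p,a=st();print(totool(np.array([562,-127])-p[:2]*1000,a))
c=cam("wrist");cv2.imwrite("pics/w1.png",c["color"]);np.save("w1",c,allow_pickle=True)
E
```

```text
time: 1.2
position: [0.5321, -0.1781, 0.2395]
tool_rot: [0.977, 0.213, -0.0, -0.0]
ft_force: [0.3, 0.0, -0.8]
grip_width: 0.0871
grip_force: 0.0
time: 2.2
position: [0.5312, -0.1799, 0.2394]
tool_rot: [0.616, 0.787, -0.0, -0.0]
ft_force: [0.2, 0.5, -0.6]
grip_width: 0.0868
grip_force: 0.0
t 2.20 p [ 531.2 -179.9  239.4] yaw 103.90 F [ 0.2  0.5 -0.6] M [ 0.04 -0.11  0.08] w 0.0868 g 0.0
(np.float64(4.391384246283224), np.float64(4.2636475341276965))
```

View pics/w1.png

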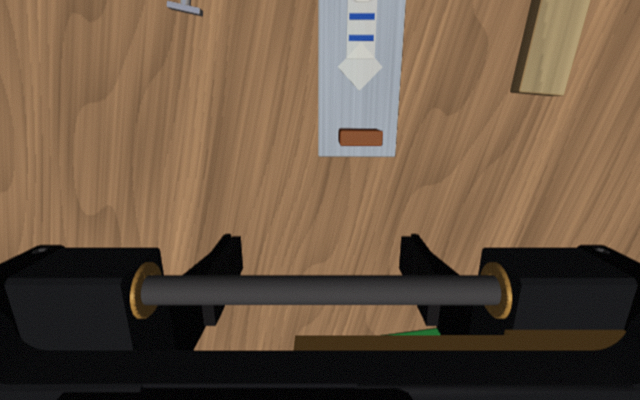

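Wrist view: the fin's top is at (361,136), the plate's tail edge runs from (319,155) to (396,155), and its side edges are nearly parallel to the tool. I'll measure the fin precisely from this.

```bash
python3 - <<'E'
from h import *
c=np.load("w1.npy",allow_pickle=True).item();I=c["color"];hsv=cv2.cvtColor(I,cv2.COLOR_BGR2HSV)
pl=np.zeros(I.shape[:2],np.uint8);pl[0:165,300:420]=(hsv[0:165,300:420,1]<60)
e=[]
for v in range(5,120,5):
    u=np.flatnonzero(pl[v]);e.append((ray(c,u[0],v,.012),ray(c,u[-1]+1,v,.012)))
e=np.array(e)
for i in(0,1):
    f=np.polyfit(e[:,i,1],e[:,i,0],1);print("edge",f,"ang",90-np.degrees(np.arctan(f[0])), "x@-0.12",np.polyval(f,-.12))
fm=(hsv[...,1]>140)&(hsv[...,0]<12);fm[165:]=0;fm[:,:320]=0;fm[:,400:]=0
v,u=np.nonzero(fm);print(u.min(),u.max(),v.min(),v.max(),fm.sum())
P=world(c);t=fm&(P[...,2]>.044);print("fin top depth",P[t].mean(0),t.sum())
r=cv2.minAreaRect(np.array([ray(c,a,b,.05)[:2]*1000 for b,a in zip(*np.nonzero(t))],np.float32));print(r)
p,a=st();print(totool(P[t].mean(0)[:2]*1000-p[:2]*1000,a))
E
```

```text
edge [-0.24639857  0.4837481 ] ang 103.84187057445806 x@-0.12 0.5133159313401228
edge [-0.24787095  0.57611968] ang 103.92137625624034 x@-0.12 0.6058641936374398
339 381 130 144 522
fin top depth [ 0.55960544 -0.12483404  0.05057164] 516
((559.8201904296875, -125.15989685058594), (42.40134048461914, 14.133758544921875), 13.972604751586914)
t 2.25 p [ 531.2 -179.9  239.4] yaw 103.81 F [ 0.4 -0.1  0.5] M [ 0.01 -0.12 -0.  ] w 0.0871 g 0.0
(np.float64(4.666342263399802), np.float64(4.07572135816216))
```

```bash
python3 -m pendant '[{"jaw":1,"linear":[2.3,2.0,0],"twist":0},{"jaw":1,"linear":[2.37,2.08,0],"twist":0},{"jaw":1,"linear":[0,0,0],"twist":0}]'
python3 - <<'E'
from h import *
p,a=st();print(totool(np.array([559.7,-125])-p[:2]*1000,a))
c=cam("wrist");cv2.imwrite("pics/w2.png",c["color"]);np.save("w2",c,allow_pickle=True)
E
```

```text
time: 2.5
position: [0.5615, -0.1211, 0.2395]
tool_rot: [0.618, 0.787, 0.001, -0.0]
ft_force: [-0.5, -0.1, -0.2]
grip_width: 0.0873
grip_force: 0.0
t 2.50 p [ 561.5 -121.1  239.5] yaw 103.73 F [-0.5 -0.1 -0.2] M [ 0.01 -0.11 -0.02] w 0.0873 g 0.0
(np.float64(-0.3392651672915353), np.float64(-0.27186637718532036))
```

View pics/w2.png

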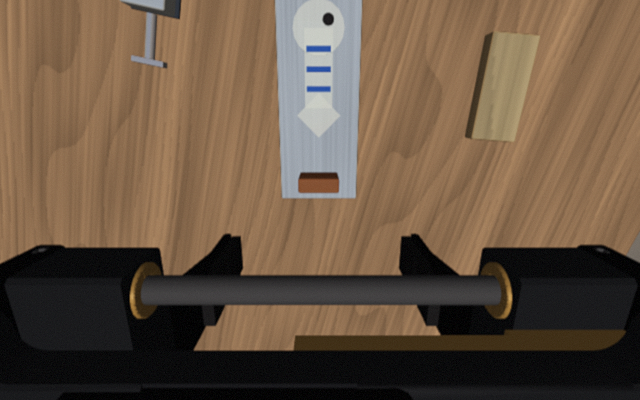

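Wrist view: the carrier is centred under the tool, with the fin at (319,183). The offcut is at (505,85) and the decoy stop at (150,50). Now I'll refine the fin offset and the press pose.

```bash
python3 - <<'E'
from h import *
c=np.load("w2.npy",allow_pickle=True).item();I=c["color"];hsv=cv2.cvtColor(I,cv2.COLOR_BGR2HSV);P=world(c)
fm=(hsv[...,1]>140)&(hsv[...,0]<12)&(P[...,2]>.044)&(P[...,2]<.07);fm[210:]=0
pts=np.array([ray(c,a,b,.05)[:2]*1000 for b,a in zip(*np.nonzero(fm))],np.float32);r=cv2.minAreaRect(pts);print(r,P[fm].mean(0))
p,a=st();print(c["cx"],totool(np.array(r[0])-p[:2]*1000,a))
for n,w in(("scene",(355,405,185,290)),("side",(240,365,245,320))):
    c=cam(n);P=world(c);I=c["color"];S=cv2.cvtColor(I,cv2.COLOR_BGR2HSV)[...,1]
    m=np.zeros(I.shape[:2],bool);m[w[2]:w[3],w[0]:w[1]]=1
    b=m&(abs(P[...,2]-.058)<.008)&(S<80)
    b=cv2.morphologyEx(b.astype(np.uint8),cv2.MORPH_OPEN,np.ones((3,3)))
    k=np.concatenate([x for x in cv2.findContours(b,0,2)[0] if cv2.contourArea(x)>40])
    wpt=np.array([ray(c,u,v,.058)[:2]*1000 for u,v in k[:,0]],np.float32)
    print(n,cv2.minAreaRect(wpt))
    kn=m&(P[...,2]>.095)&(P[...,2]<.115);print(" knob",np.median(P[kn],0),kn.sum(),cv2.minEnclosingCircle(np.array([ray(c,u,v,np.median(P[kn],0)[2])[:2]*1000 for v,u in zip(*np.nonzero(kn))],np.float32)))
    # rails: height 14, steel
    g=(S<60)&(P[...,2]>.006)&(P[...,2]<.022)&(P[...,0]>.44)&(P[...,0]<.66)&(P[...,1]>.262)&(P[...,1]<.30)
    q=P[g];print(" rail",g.sum(),[ (np.round(s.mean(0)*1000,1),np.round(np.percentile(s[:,0],[5,95])*1000,1)) for s in(q[q[:,0]<.53],q[q[:,0]>=.53])if len(s)])
E
```

```text
((560.0533447265625, -124.50759887695312), (40.8173713684082, 15.366421699523926), 13.769350051879883) [ 0.55991556 -0.12423121  0.04968837]
t 2.55 p [ 560.6 -122.8  239.4] yaw 103.78 F [-0.8  0.5 -0.1] M [ 0.02 -0.11  0.06] w 0.0872 g 0.0
320.55071627245616 (np.float64(-0.14733831325910993), np.float64(-0.09628800898449599))
scene ((526.4140014648438, 230.56561279296875), (192.1486053466797, 59.790557861328125), 7.1540374755859375)
 knob [0.52674184 0.23058098 0.10223233] 152 ((527.0066528320312, 230.8955841064453), 18.99811553955078)
 rail 96 [(array([467.1, 270.1,  13.1]), array([459.5, 473.3])), (array([579.2, 278.7,  13.7]), array([567.3, 615.1]))]
side ((522.7518920898438, 237.05320739746094), (189.53565979003906, 63.553592681884766), 7.174498558044434)
 knob [0.52307883 0.23647759 0.10099073] 285 ((522.7073364257812, 236.52316284179688), 19.85120391845703)
 rail 345 [(array([469.6, 272.6,  13.4]), array([459.1, 514.9])), (array([579.5, 277. ,  13.6]), array([563.5, 608.9]))]
```

```bash
python3 -m pendant '[{"jaw":1,"linear":[-0.1,-0.1,3.4],"twist":0},{"jaw":1,"linear":[0,0,3.4],"twist":0},{"jaw":1,"linear":[0,0,3.4],"twist":0},{"jaw":1,"linear":[0,0,3.4],"twist":0},{"jaw":1,"linear":[0,0,3.4],"twist":0},{"jaw":1,"linear":[0,0,1.8],"twist":0},{"jaw":1,"linear":[0,0,1.2],"twist":0},{"jaw":1,"linear":[0,0,0.5],"twist":0},{"jaw":1,"linear":[0,0,0],"twist":0}]'
python3 -m pendant '[{"jaw":0.3,"linear":[0,0,0],"twist":0},{"jaw":0.3,"linear":[0,0,0],"twist":0},{"jaw":0.3,"linear":[0,0,0],"twist":0},{"jaw":0.3,"linear":[0,0,0],"twist":0},{"jaw":0.3,"linear":[0,0,0],"twist":0},{"jaw":0.3,"linear":[0,0,0],"twist":0}]' 20
python3 - <<'E'
from h import *
p,a=st()
# carrier pose from grip; target: yaw 97.15 with fin on press axis
pr=np.array([524.6,233.7]);t=np.radians(97.15);d=np.array([np.cos(t),np.sin(t)]);l=np.array([d[1],-d[0]])
f=p[:2]*1000-pr;print("fin along",f@d,"lateral",f@l)
E
```

```text
time: 3.4
position: [0.5589, -0.1268, 0.0339]
tool_rot: [0.619, 0.786, -0.0, -0.001]
ft_force: [-0.2, -0.1, 0.2]
grip_width: 0.087
grip_force: 0.0
time: 3.9
position: [0.5595, -0.1262, 0.0351]
tool_rot: [0.618, 0.786, 0.0, 0.0]
ft_force: [0.0, 0.7, 0.1]
grip_width: 0.0547
grip_force: 0.0
t 3.90 p [ 559.5 -126.2   35.1] yaw 103.63 F [0.  0.7 0.1] M [ 0.05 -0.11 -0.01] w 0.0547 g 0.0
fin along -361.42166039558884 lateral -10.13803312888799
```

```bash
python3 -m pendant '[{"jaw":0.3,"linear":[0,0,0],"twist":0},{"jaw":0.3,"linear":[0,0,0],"twist":0},{"jaw":0.3,"linear":[0,0,0],"twist":0},{"jaw":0.3,"linear":[0,0,0],"twist":0},{"jaw":0.3,"linear":[0,0,0],"twist":0},{"jaw":0.3,"linear":[0,0,0],"twist":0}]' 25
python3 -m pendant '[{"jaw":0.3,"linear":[0,0,0],"twist":2.2},{"jaw":0.3,"linear":[0,0,0],"twist":2.2},{"jaw":0.3,"linear":[0,0,0],"twist":2.2},{"jaw":0.3,"linear":[0,0.5,0],"twist":0},{"jaw":0.3,"linear":[0,0.5,0],"twist":0},{"jaw":0.3,"linear":[0,0,0],"twist":0},{"jaw":0.3,"linear":[0,0,0],"twist":0}]' 25
python3 - <<'E'
from h import *
p,a=st()
pr=np.array([524.6,233.7]);t=np.radians(97.15);d=np.array([np.cos(t),np.sin(t)]);l=np.array([d[1],-d[0]])
f=p[:2]*1000-pr;print("fin along",f@d,"lateral",f@l)
c=cam("wrist");cv2.imwrite("pics/w3.png",c["color"]);np.save("w3",c,allow_pickle=True)
s=cam("scene");cv2.imwrite("pics/s3.png",cv2.resize(s["color"][170:300,230:480],None,fx=3,fy=3,interpolation=2));np.save("s3",s,allow_pickle=True)
E
```

```text
time: 4.4
position: [0.5598, -0.1262, 0.0348]
tool_rot: [0.618, 0.786, 0.0, 0.001]
ft_force: [1.0, 1.2, 1.3]
grip_width: 0.0436
grip_force: 25.0
time: 4.98
position: [0.5646, -0.1243, 0.0345]
tool_rot: [0.661, 0.751, -0.003, -0.004]
ft_force: [-7.4, -1.2, 8.7]
grip_width: 0.0436
grip_force: 25.1
t 4.98 p [ 564.6 -124.3   34.5] yaw 97.30 F [-7.4 -1.2  8.7] M [-0.13  0.98  0.65] w 0.0436 g 25.1
fin along -360.2133056884693 lateral -4.833700611764492
```

View pics/w3.png

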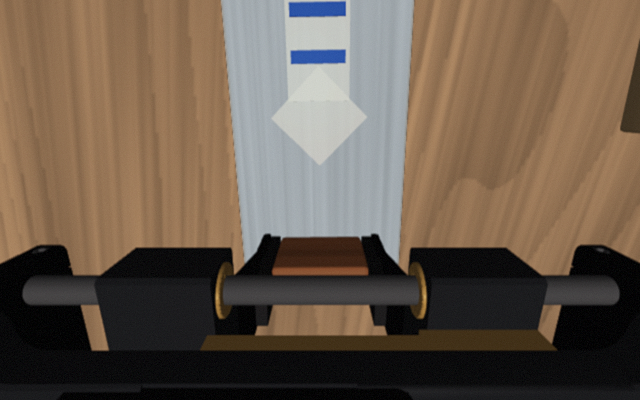

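Wrist view: the fin is gripped squarely between the fingers at (320,250), and the plate is almost in line with the tool. I'll measure the carrier against the press in one scene image.

```bash
cat >> h.py <<'E'
def carrier(c,lo=235):
    "plate long edges at z=.012 in the frame of the scene-cam press: yaw, lateral at points"
    I=c["color"];P=world(c);S=cv2.cvtColor(I,cv2.COLOR_BGR2HSV)[...,1]
    m=(S<70)&(abs(P[...,2]-.012)<.009);m[:190]=0;m[245:]=0;m[:,:lo]=0;m[:,340:]=0
    m=cv2.morphologyEx(m.astype(np.uint8),cv2.MORPH_OPEN,np.ones((3,3)))
    k=max(cv2.findContours(m,0,2)[0],key=cv2.contourArea)
    return cv2.minAreaRect(np.array([ray(c,u,v,.012)[:2]*1000 for u,v in k[:,0]],np.float32))
E
python3 - <<'E'
from h import *
s=np.load("s3.npy",allow_pickle=True).item();print(carrier(s))
c=np.load("w3.npy",allow_pickle=True).item();S=cv2.cvtColor(c["color"],cv2.COLOR_BGR2HSV)[...,1]
e=[]
for v in range(5,200,10):
    u=np.flatnonzero(S[v,200:430]<60)+200;e.append((ray(c,u[0],v,.012),ray(c,u[-1]+1,v,.012)))
e=np.array(e)
for i in(0,1):
    f=np.polyfit(e[:,i,1],e[:,i,0],1);print("ang",90-np.degrees(np.arctan(f[0])),"x@0",f[1]*1000)
E
```

```text
((549.228759765625, -10.57366943359375), (94.30412292480469, 218.28611755371094), 8.118267059326172)
ang 98.28236638164515 x@0 501.90757096661196
ang 98.18076089958468 x@0 591.8589735972519
```

View pics/s3.png

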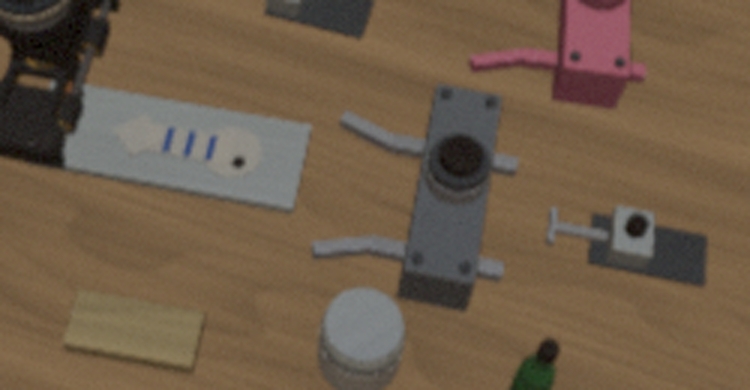

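The scene crop shows the nose edge at crop (303,165), about 30 mm short of the flared rails at crop (345,120) and (315,250), slightly toward the far side of the mouth. I'll correct by about 3 mm and 1° while sliding forward.

```bash
python3 -m pendant '[{"jaw":0.3,"linear":[0.5,0.1,-0.1],"twist":0.5},{"jaw":0.3,"linear":[0.5,0.1,0],"twist":0.5},{"jaw":0.3,"linear":[0.5,0.1,0],"twist":0},{"jaw":0.3,"linear":[0.5,0,0],"twist":0},{"jaw":0.3,"linear":[0.5,0,0],"twist":0},{"jaw":0.3,"linear":[0.5,0,0],"twist":0},{"jaw":0.3,"linear":[0.5,0,0],"twist":0},{"jaw":0.3,"linear":[0,0,0],"twist":0},{"jaw":0.3,"linear":[0,0,0],"twist":0}]' 25
cat >> h.py <<'E'
pr=np.array([524.6,233.7]);tt=np.radians(97.15);d=np.array([np.cos(tt),np.sin(tt)]);l=np.array([d[1],-d[0]])
def rel():
    p,a=st();f=p[:2]*1000-pr;F=robot.get_obs()["ft_force"][:2];print("along %.1f lat %.1f  F along %.1f lat %.1f"%(f@d,f@l,F@d,F@l))
def wedge(c):
    S=cv2.cvtColor(c["color"],cv2.COLOR_BGR2HSV)[...,1];e=[]
    for v in range(5,200,10):
        u=np.flatnonzero(S[v,200:430]<60)+200;e.append((ray(c,u[0],v,.012),ray(c,u[-1]+1,v,.012)))
    e=np.array(e)
    for i in(0,1):
        f=np.polyfit(e[:,i,1],e[:,i,0],1);print("ang %.2f x@230 %.1f w"%(90-np.degrees(np.arctan(f[0])),1000*np.polyval(f,.23)))
E
python3 - <<'E'
from h import *
rel();wedge(cam("wrist"))
s=cam("scene");cv2.imwrite("pics/s4.png",cv2.resize(s["color"][170:300,230:480],None,fx=3,fy=3,interpolation=2))
E
```

```text
time: 5.83
position: [0.5678, -0.0884, 0.0353]
tool_rot: [0.669, 0.743, 0.0, -0.001]
ft_force: [0.5, 2.1, -6.7]
grip_width: 0.0437
grip_force: 24.9
t 5.83 p [567.8 -88.4  35.3] yaw 95.95 F [ 0.5  2.1 -6.7] M [ 0.18 -0.05 -0.2 ] w 0.0437 g 24.9
along -324.9 lat 2.8  F along 2.0 lat 0.8
ang 96.50 x@230 487.1 w
ang 96.49 x@230 576.9 w
```

View pics/s4.png

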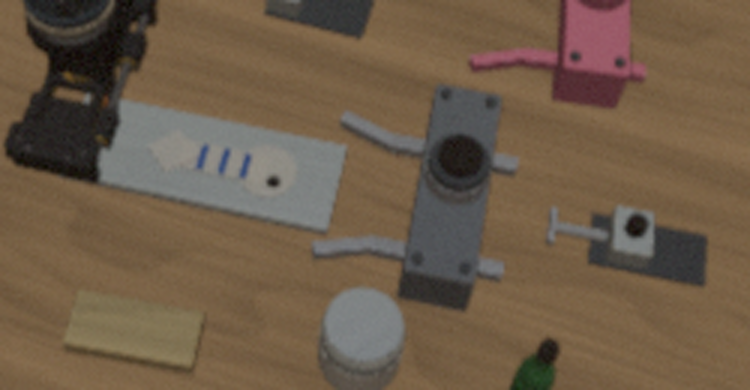

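The scene crop shows the nose at crop (337,188), heading for the rail mouth centre at about (379,194). It needs about 2 mm toward −x and −0.6°.

```bash
python3 -m pendant '[{"jaw":0.3,"linear":[0.4,-0.1,0.05],"twist":-0.6},{"jaw":0.3,"linear":[0.4,-0.15,0],"twist":0},{"jaw":0.3,"linear":[0.4,0,0],"twist":0},{"jaw":0.3,"linear":[0.4,0,0],"twist":0},{"jaw":0.3,"linear":[0.4,0,0],"twist":0},{"jaw":0.3,"linear":[0.4,0,0],"twist":0},{"jaw":0.3,"linear":[0.4,0,0],"twist":0},{"jaw":0.3,"linear":[0.4,0,0],"twist":0},{"jaw":0.3,"linear":[0.4,0,0],"twist":0},{"jaw":0.3,"linear":[0,0,0],"twist":0},{"jaw":0.3,"linear":[0,0,0],"twist":0}]' 25
python3 - <<'E'
from h import *
rel();c=cam("wrist");wedge(c)
I=c["color"].copy()
s=cam("scene");x=cv2.resize(s["color"][170:300,230:480],(500,260),interpolation=2)
o=np.zeros((400,800,3),np.uint8);o[:200,:320]=cv2.resize(I,(320,200));o[:260,300:800]=np.where(x>=0,x,x);cv2.imwrite("pics/s5.png",o)
E
```

```text
time: 6.85
position: [0.5611, -0.0532, 0.0348]
tool_rot: [0.665, 0.747, 0.0, -0.001]
ft_force: [-0.2, 2.4, -3.6]
grip_width: 0.044
grip_force: 24.9
t 6.85 p [561.1 -53.2  34.8] yaw 96.59 F [-0.2  2.4 -3.6] M [ 0.23  0.01 -0.04] w 0.0440 g 24.9
along -289.2 lat 0.5  F along 2.4 lat 0.1
ang 97.20 x@230 480.9 w
ang 97.12 x@230 570.9 w
```

View pics/s5.png

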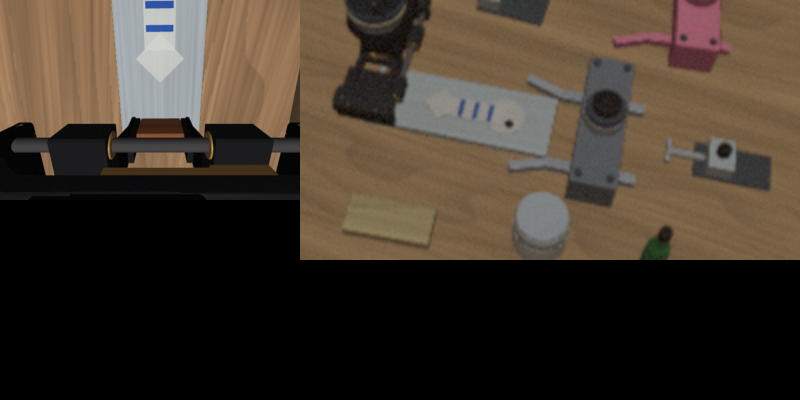

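The composite shows the carrier straight and centred between the flares, with its nose just before the bridge front. I'll advance into the rails and watch the lateral force.

```bash
python3 -m pendant '[{"jaw":0.3,"linear":[0.3,0,0.05],"twist":0},{"jaw":0.3,"linear":[0.3,0,0],"twist":0},{"jaw":0.3,"linear":[0.3,0,0],"twist":0},{"jaw":0.3,"linear":[0.3,0,0],"twist":0},{"jaw":0.3,"linear":[0.3,0,0],"twist":0},{"jaw":0.3,"linear":[0.3,0,0],"twist":0}]' 25; python3 -c "from h import *;rel()"
python3 -m pendant '[{"jaw":0.3,"linear":[0.3,0,0],"twist":0},{"jaw":0.3,"linear":[0.3,0,0],"twist":0},{"jaw":0.3,"linear":[0.3,0,0],"twist":0},{"jaw":0.3,"linear":[0.3,0,0],"twist":0},{"jaw":0.3,"linear":[0.3,0,0],"twist":0},{"jaw":0.3,"linear":[0.3,0,0],"twist":0}]' 25; python3 -c "from h import *;rel()"
```

```text
time: 7.45
position: [0.5604, -0.0367, 0.0349]
tool_rot: [0.665, 0.747, 0.0, 0.001]
ft_force: [1.0, -5.0, -0.8]
grip_width: 0.0436
grip_force: 24.9
t 7.45 p [560.4 -36.7  34.9] yaw 96.64 F [ 1.  -5.  -0.8] M [-0.85  0.13  0.19] w 0.0436 g 24.9
along -272.8 lat 1.8  F along -5.1 lat 0.4
time: 7.95
position: [0.5581, -0.0186, 0.0349]
tool_rot: [0.665, 0.747, 0.0, 0.001]
ft_force: [0.9, -5.2, -0.8]
grip_width: 0.0436
grip_force: 24.9
t 7.95 p [558.1 -18.6  34.9] yaw 96.66 F [ 0.9 -5.2 -0.8] M [-0.78  0.13  0.22] w 0.0436 g 24.9
along -254.6 lat 1.9  F along -5.3 lat 0.2
```

```bash
for i in 1; do python3 -m pendant '[{"jaw":0.3,"linear":[0.3,-0.01,0],"twist":0},{"jaw":0.3,"linear":[0.3,0,0],"twist":0},{"jaw":0.3,"linear":[0.3,0,0],"twist":0},{"jaw":0.3,"linear":[0.3,-0.01,0],"twist":0},{"jaw":0.3,"linear":[0.3,0,0],"twist":0},{"jaw":0.3,"linear":[0.3,0,0],"twist":0},{"jaw":0.3,"linear":[0.3,-0.01,0],"twist":0},{"jaw":0.3,"linear":[0.3,0,0],"twist":0},{"jaw":0.3,"linear":[0.3,0,0],"twist":0}]' 25 >/dev/null; python3 -c "from h import *;rel()"; done
python3 -m pendant '[{"jaw":0.3,"linear":[0.3,-0.01,0],"twist":0},{"jaw":0.3,"linear":[0.3,0,0],"twist":0},{"jaw":0.3,"linear":[0.3,0,0],"twist":0},{"jaw":0.3,"linear":[0.3,-0.01,0],"twist":0},{"jaw":0.3,"linear":[0.3,0,0],"twist":0},{"jaw":0.3,"linear":[0.3,0,0],"twist":0},{"jaw":0.3,"linear":[0.3,-0.01,0],"twist":0},{"jaw":0.3,"linear":[0.3,0,0],"twist":0},{"jaw":0.3,"linear":[0.3,0,0],"twist":0}]' 25 >/dev/null; python3 -c "from h import *;rel()"
```

```text
t 8.70 p [554.6   8.2  34.9] yaw 96.66 F [ 1.  -6.2 -0.4] M [-0.86  0.08  0.15] w 0.0439 g 24.9
along -227.5 lat 1.7  F along -6.3 lat 0.2
t 9.45 p [551.   35.   34.9] yaw 96.66 F [ 0.2 -5.   0.5] M [-0.92  0.17  0.19] w 0.0439 g 24.9
along -200.5 lat 1.5  F along -5.0 lat -0.4
```

```bash
python3 -m pendant '[{"jaw":0.3,"linear":[0.3,0,0],"twist":0},{"jaw":0.3,"linear":[0.3,0,0],"twist":0},{"jaw":0.3,"linear":[0.3,-0.01,0],"twist":0},{"jaw":0.3,"linear":[0.3,0,0],"twist":0},{"jaw":0.3,"linear":[0.3,0,0],"twist":0},{"jaw":0.3,"linear":[0.3,-0.01,0],"twist":0},{"jaw":0.3,"linear":[0.3,0,0],"twist":0},{"jaw":0.3,"linear":[0.3,0,0],"twist":0}]' 25 >/dev/null; python3 - <<'E'
from h import *
rel()
for n,k in(("scene",0),("side",0)):
    c=cam(n);P=world(c)*1000;S=cv2.cvtColor(c["color"],cv2.COLOR_BGR2HSV)[...,1]
    f=P[...,:2]-pr;al=f@d;la=f@l
    g=(al>60)&(al<125)&(abs(la)<22)&(P[...,2]>5)&(P[...,2]<28)&(S<70)
    print(n,g.sum(),np.round(np.percentile(al[g],[0,2,5,10,50]),1),np.round([la[g].min(),la[g].max()],1),np.percentile(P[...,2][g],[50,98]))
E
```

```text
t 10.12 p [547.9  58.8  34.8] yaw 96.66 F [ 0.7 -4.9  0.2] M [-0.89  0.08  0.23] w 0.0437 g 24.9
along -176.5 lat 1.4  F along -4.9 lat 0.1
scene 81 [85.6 85.8 86.  86.5 98. ] [-16.   16.5] [13.81054864 17.70362592]
side 183 [89.2 89.6 89.9 91.3 95.7] [-17.4  16.2] [12.81665911 15.95721922]
```

```bash
python3 -m pendant '[{"jaw":0.3,"linear":[0.3,0,0],"twist":0},{"jaw":0.3,"linear":[0.3,0,0],"twist":0},{"jaw":0.3,"linear":[0.3,0,0],"twist":0},{"jaw":0.3,"linear":[0.3,0,0],"twist":0},{"jaw":0.3,"linear":[0.3,0,0],"twist":0},{"jaw":0.3,"linear":[0.3,-0.01,0],"twist":0},{"jaw":0.3,"linear":[0.2,0,0],"twist":0},{"jaw":0.3,"linear":[0.1,0,0],"twist":0},{"jaw":0.3,"linear":[0.1,0,0],"twist":0},{"jaw":0.3,"linear":[0.1,0,0],"twist":0},{"jaw":0.3,"linear":[0.1,0,0],"twist":0}]' 25 >/dev/null; python3 -c "from h import *;rel()"
python3 -m pendant '[{"jaw":0.3,"linear":[0.1,0,0],"twist":0},{"jaw":0.3,"linear":[0.1,0,0],"twist":0},{"jaw":0.3,"linear":[0.1,0,0],"twist":0},{"jaw":0.3,"linear":[0.1,0,0],"twist":0}]' 25 >/dev/null; python3 -c "from h import *;rel()"
```

```text
t 11.13 p [545.   82.2  34.8] yaw 96.67 F [ 0.2 -5.6  0.4] M [-0.99  0.16  0.24] w 0.0435 g 24.9
along -152.8 lat 1.4  F along -5.6 lat -0.5
t 11.47 p [544.5  86.2  34.8] yaw 96.66 F [ 0.8 -6.4  2. ] M [-0.99  0.14  0.19] w 0.0439 g 24.9
along -148.9 lat 1.4  F along -6.4 lat -0.0
```

```bash
python3 -m pendant '[{"jaw":0.3,"linear":[0.1,0,0],"twist":0},{"jaw":0.3,"linear":[0.1,0,0],"twist":0},{"jaw":0.3,"linear":[0.1,0,0],"twist":0}]' 25 >/dev/null; python3 -c "from h import *;rel()"
python3 -m pendant '[{"jaw":0.3,"linear":[0.1,0,0],"twist":0},{"jaw":0.3,"linear":[0.1,0,0],"twist":0},{"jaw":0.3,"linear":[0.1,0,0],"twist":0}]' 25 >/dev/null; python3 -c "from h import *;rel()"
```

```text
t 11.72 p [544.2  89.1  34.8] yaw 96.66 F [ 1.1 -5.5  0.6] M [-1.    0.16  0.24] w 0.0436 g 24.9
along -145.9 lat 1.4  F along -5.6 lat 0.4
t 11.97 p [543.8  92.2  34.8] yaw 96.66 F [ 0.9 -5.5  1.3] M [-1.    0.16  0.26] w 0.0436 g 24.9
along -142.8 lat 1.4  F along -5.5 lat 0.2
```

```bash
python3 -m pendant '[{"jaw":0.3,"linear":[0.1,0,0],"twist":0},{"jaw":0.3,"linear":[0.1,0,0],"twist":0}]' 25 >/dev/null; python3 -c "from h import *;rel()"
python3 -m pendant '[{"jaw":0.3,"linear":[0.1,0,0],"twist":0},{"jaw":0.3,"linear":[0.1,0,0],"twist":0}]' 25 >/dev/null; python3 -c "from h import *;rel()"
```

```text
t 12.13 p [543.5  94.1  34.8] yaw 96.66 F [ 1.2 -6.   0.7] M [-1.05  0.17  0.28] w 0.0438 g 24.9
along -140.9 lat 1.4  F along -6.1 lat 0.5
t 12.30 p [543.3  96.1  34.8] yaw 96.66 F [-0.2 -6.1  1.1] M [-1.03  0.2   0.22] w 0.0438 g 24.9
along -138.9 lat 1.4  F along -6.0 lat -0.9
```

```bash
python3 -m pendant '[{"jaw":0.3,"linear":[0.1,0,0],"twist":0}]' 25 >/dev/null; python3 -c "from h import *;rel()"
```

```text
t 12.38 p [543.1  97.1  34.8] yaw 96.67 F [ 0.  -5.8  1. ] M [-1.02  0.19  0.26] w 0.0438 g 24.9
along -137.8 lat 1.4  F along -5.8 lat -0.7
```

```bash
python3 -m pendant '[{"jaw":0.3,"linear":[0.1,0,0],"twist":0},{"jaw":0.3,"linear":[0.1,0,0],"twist":0}]' 25 >/dev/null; python3 -c "from h import *;rel()"

```

```text
t 12.55 p [543.   98.7  34.8] yaw 96.69 F [ 0.7 -9.7  1. ] M [-1.49  0.2   0.21] w 0.0439 g 24.9
along -136.2 lat 1.4  F along -9.7 lat -0.5
```

```bash
python3 -m pendant '[{"jaw":0.3,"linear":[0.1,0,0],"twist":0}]' 25 >/dev/null; python3 -c "from h import *;rel()"
```

```text
t 12.63 p [543.   99.3  34.8] yaw 96.71 F [  0.7 -11.6   0.6] M [-1.82  0.2   0.19] w 0.0437 g 24.9
along -135.7 lat 1.5  F along -11.6 lat -0.7
```

```bash
python3 -m pendant '[{"jaw":0.3,"linear":[0.1,0,0],"twist":0},{"jaw":0.3,"linear":[0.05,0,0],"twist":0},{"jaw":0.3,"linear":[0,0,0],"twist":0}]' 25 >/dev/null; python3 -c "from h import *;rel()"
```

```text
t 12.88 p [543.  100.   34.8] yaw 96.73 F [  2.  -12.5   1. ] M [-2.01  0.12  0.25] w 0.0441 g 24.9
along -135.0 lat 1.6  F along -12.7 lat 0.4
```

```bash
python3 -m pendant '[{"jaw":0.3,"linear":[0.1,0,0],"twist":0},{"jaw":0.3,"linear":[0.05,0,0],"twist":0},{"jaw":0.3,"linear":[0,0,0],"twist":0}]' 25 >/dev/null; python3 -c "from h import *;rel()"
```

```text
t 13.13 p [543.1 100.8  34.8] yaw 96.77 F [  1.5 -15.2   1.1] M [-2.46  0.12  0.26] w 0.0438 g 24.9
along -134.2 lat 1.8  F along -15.3 lat -0.4
```

```bash
python3 -m pendant '[{"jaw":0.3,"linear":[0.02,0,0],"twist":0},{"jaw":0.3,"linear":[0,0,0],"twist":0},{"jaw":0.3,"linear":[0,0,0],"twist":0},{"jaw":0.3,"linear":[0,0,0],"twist":0},{"jaw":0.3,"linear":[0,0,0],"twist":0},{"jaw":0.3,"linear":[0,0,0],"twist":0},{"jaw":0.3,"linear":[0,0,0],"twist":0},{"jaw":0.3,"linear":[0,0,0],"twist":0},{"jaw":0.3,"linear":[0,0,0],"twist":0},{"jaw":0.3,"linear":[0,0,0],"twist":0},{"jaw":0.3,"linear":[0,0,0],"twist":0},{"jaw":0.3,"linear":[0,0,0],"twist":0}]' 25 >/dev/null; python3 -c "from h import *;rel()"
```

```text
t 14.13 p [543.1 100.8  34.8] yaw 96.76 F [  1.  -15.6   1.3] M [-2.51  0.1   0.27] w 0.0439 g 24.9
along -134.2 lat 1.8  F along -15.6 lat -1.0
```

```bash
python3 -m pendant '[{"jaw":0.3,"linear":[-0.1,0,0],"twist":0},{"jaw":0.3,"linear":[-0.1,0,0],"twist":0},{"jaw":0.3,"linear":[-0.05,0,0],"twist":0},{"jaw":0.3,"linear":[0,0,0],"twist":0}]' 25 >/dev/null; python3 -c "from h import *;rel()"
python3 -m pendant '[{"jaw":0.75,"linear":[0,0,0],"twist":0},{"jaw":0.75,"linear":[0,0,0],"twist":0},{"jaw":0.75,"linear":[0,0,0],"twist":0},{"jaw":0.75,"linear":[0,0,0],"twist":0},{"jaw":0.75,"linear":[0,0,0],"twist":0},{"jaw":0.75,"linear":[0,0,0],"twist":0}]' 25 >/dev/null; python3 -c "from h import *;rel()"
```

```text
t 14.47 p [542.9 100.4  34.8] yaw 96.67 F [ 0.8 -8.4  1.2] M [-1.19  0.16  0.29] w 0.0435 g 24.9
along -134.5 lat 1.5  F along -8.4 lat -0.3
t 14.97 p [542.7 101.6  34.5] yaw 96.63 F [-0.1  0.2 -0. ] M [ 0.02 -0.13  0.01] w 0.0648 g 0.0
along -133.3 lat 1.5  F along 0.2 lat -0.1
```

```bash
python3 -m pendant '[{"jaw":0.75,"linear":[0,0,-1.5],"twist":0},{"jaw":0.75,"linear":[0,0,-3],"twist":0},{"jaw":0.75,"linear":[0,0,-3],"twist":0},{"jaw":0.75,"linear":[0,0,-3],"twist":0},{"jaw":0,"linear":[0,0,-3],"twist":0},{"jaw":0,"linear":[0,0,0],"twist":0},{"jaw":0,"linear":[0,0,0],"twist":0},{"jaw":0,"linear":[0,0,0],"twist":0},{"jaw":0,"linear":[0,0,0],"twist":0}]' 25 >/dev/null
python3 - <<'E'
from h import *
rel()
c=cam("wrist");P=world(c)*1000;I=c["color"]
g=(P[...,2]>90)&(P[...,2]<112)&(np.hypot(P[...,0]-525,P[...,1]-233)<35)&(I.max(2)<70)
print("knob",g.sum())
if g.sum():
    print(np.median(P[g],0),[round(P[g][:,i].ptp() if hasattr(P[g][:,i],'ptp') else np.ptp(P[g][:,i]),1) for i in(0,1)])
    (x,y),r=cv2.minEnclosingCircle(np.array([ray(c,u,v,.102)[:2]*1000 for v,u in zip(*np.nonzero(g))],np.float32));print(x,y,r)
p,a=st();print(totool(np.array([524.8,233])-p[:2]*1000,a))
s=cam("scene");w=carrier(s);print(w)
cv2.imwrite("pics/end.png",np.hstack([cv2.resize(I,(400,250)),cv2.resize(s["color"][190:290,330:490],(400,250))]))
E
```

```text
t 15.72 p [541.5 101.3 168.2] yaw 96.63 F [ 0.6 -0.7  0.1] M [-0.06 -0.05 -0.04] w 0.0396 g 0.0
along -133.5 lat 0.3  F along -0.7 lat 0.5
knob 2974
[526.33763042 225.89919839 101.5066935 ] [np.float64(49.8), np.float64(34.8)]
525.8104858398438 228.35848999023438 23.757965087890625
t 15.77 p [541.6 101.3 168. ] yaw 96.62 F [ 0.3  0.5 -0.1] M [ 0.02 -0.07  0.02] w 0.0358 g 0.0
(np.float64(13.277425785988772), np.float64(-0.1499125201599357))
((545.4320068359375, 95.54279327392578), (92.50051879882812, 55.98106384277344), 18.348207473754883)
```

View pics/end.png

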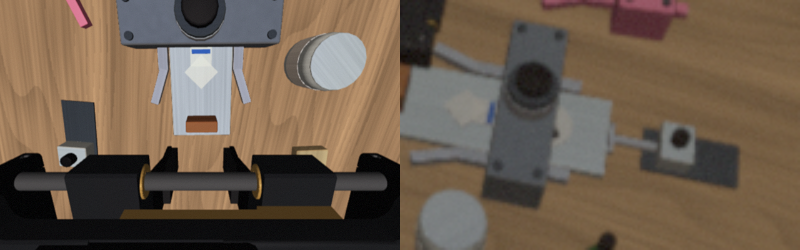

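The composite shows the carrier's nose on the plunger face (right half, about (610,138)), with the fin outside the bridge and the rails clear. Now for the knob.

```bash
python3 -m pendant '[{"jaw":0,"linear":[3,-0.1,0],"twist":0},{"jaw":0,"linear":[3,0,0],"twist":0},{"jaw":0,"linear":[3,0,0],"twist":0},{"jaw":0,"linear":[3,0,0],"twist":0},{"jaw":0,"linear":[1.2,0,0],"twist":0},{"jaw":0,"linear":[0,0,2],"twist":0},{"jaw":0,"linear":[0,0,1.8],"twist":0},{"jaw":0,"linear":[0,0,0],"twist":0},{"jaw":0,"linear":[0,0,0],"twist":0}]' 25 >/dev/null; python3 -c "from h import *;rel()"
python3 -m pendant '[{"jaw":0,"linear":[0,0,0.3],"twist":0},{"jaw":0,"linear":[0,0,0.3],"twist":0},{"jaw":0,"linear":[0,0,0.3],"twist":0},{"jaw":0,"linear":[0,0,0.2],"twist":0},{"jaw":0,"linear":[0,0,0],"twist":0}]' >/dev/null; python3 -c "from h import *;rel()"
```

```text
t 16.57 p [525.4 231.7 130. ] yaw 96.62 F [-0.7 -0.5  0.5] M [ 0.01 -0.09  0.03] w 0.0004 g 0.0
along -2.1 lat 0.6  F along -0.4 lat -0.8
t 16.98 p [526.5 232.  120.5] yaw 96.61 F [ 0.1 -0.4  0.3] M [-0.06 -0.09 -0.04] w 0.0004 g 0.0
along -1.9 lat 1.7  F along -0.4 lat 0.0
```

```bash
python3 -m pendant '[{"jaw":0,"linear":[0,0,0.2],"twist":0},{"jaw":0,"linear":[0,0,0.2],"twist":0},{"jaw":0,"linear":[0,0,0.2],"twist":0},{"jaw":0,"linear":[0,0,0],"twist":0}]' >/dev/null; python3 -c "from h import *;rel()"
python3 -m pendant '[{"jaw":0,"linear":[0,0,0.2],"twist":0},{"jaw":0,"linear":[0,0,0.1],"twist":0},{"jaw":0,"linear":[0,0,0],"twist":0}]' >/dev/null; python3 -c "from h import *;rel()"
```

```text
t 17.32 p [526.8 232.2 114.7] yaw 96.63 F [ 0.3 -1.2  4.4] M [-0.08 -0.07  0.03] w 0.0005 g 2.0
along -1.7 lat 2.0  F along -1.2 lat 0.2
t 17.57 p [526.9 232.2 111.8] yaw 96.63 F [-0.6 -0.9  5.4] M [-0.12  0.01 -0.01] w 0.0003 g 2.8
along -1.7 lat 2.1  F along -0.8 lat -0.7
```

```bash
python3 -m pendant '[{"jaw":0,"linear":[0,0,0.15],"twist":0},{"jaw":0,"linear":[0,0,0.15],"twist":0},{"jaw":0,"linear":[0,0,0],"twist":0}]' >/dev/null; python3 -c "from h import *;rel()"
```

```text
t 17.82 p [526.9 232.3 111.2] yaw 96.65 F [-3.9 -2.4 19.5] M [-0.42  0.66  0.  ] w 0.0005 g 9.6
along -1.7 lat 2.1  F along -1.9 lat -4.2
```

```bash
python3 -m pendant '[{"jaw":0,"linear":[0,0,0],"twist":0},{"jaw":0,"linear":[0,0,0],"twist":0},{"jaw":0,"linear":[0,0,-0.3],"twist":0},{"jaw":0,"linear":[0,0,-0.5],"twist":0},{"jaw":0,"linear":[0,0,-0.6],"twist":0},{"jaw":0,"linear":[0,0,-2],"twist":0},{"jaw":0,"linear":[0,0,-4],"twist":0},{"jaw":0,"linear":[0,0,-4],"twist":0},{"jaw":0,"linear":[0,0,0],"twist":0},{"jaw":0,"linear":[0,0,0],"twist":0},{"jaw":0,"linear":[0,0,0],"twist":0},{"jaw":0,"linear":[0,0,0],"twist":0}]' >/dev/null
python3 - <<'E'
from h import *
rel();c=cam("side");P=world(c)*1000;S=cv2.cvtColor(c["color"],cv2.COLOR_BGR2HSV)[...,1]
f=P[...,:2]-pr;al=f@d;la=f@l
for lo,hi in((40,125),):
    g=(abs(la)<10)&(S<70)&(P[...,2]>5)&(P[...,2]<35)
    h=np.histogram(al[g],bins=np.arange(40,130,4))[0];print("profile",h)
    print([round(float(np.median(P[...,2][g&(al>a)&(al<=a+4)])),1) if (g&(al>a)&(al<=a+4)).any() else None for a in range(40,128,4)])
k=(abs(al)<25)&(abs(la)<25)&(P[...,2]>85)&(P[...,2]<115);print("knob top",np.percentile(P[...,2][k],[50,90]))
E
```

```text
t 18.82 p [525.2 232.  220.8] yaw 96.62 F [-0.1  0.6 -1.2] M [-0.01 -0.06  0.  ] w 0.0004 g 0.0
along -1.8 lat 0.3  F along 0.6 lat -0.1
profile [18 20 31 18 24 22 21 19 24 26 20 25 15 34 18 12 11 10 11 14 11 14]
[13.1, 12.9, 12.8, 11.7, 12.0, 11.0, 11.5, 11.2, 11.7, 11.7, 11.3, 11.2, 12.8, 12.8, 12.0, 13.1, 12.6, 12.6, 12.7, 12.7, 12.6, 12.1]
knob top [ 96.34723821 102.0118865 ]
```

```bash
python3 -c "from rig import robot;print(robot.hand_in())"
```

```text
the job is handed in; nothing more can be done
None
```

I slid the carrier home and held it on the stop for 1 s at about 10 N beyond its drag. I then let go, pressed the punch knob until it bottomed and released it, and handed in at about 19 s with the carrier resting on the stop; I never moved the arm near the tin, marker or offcut.

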